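# Close a capsule filler: cap plate onto its dowels, pressed home and held

### The arm

A 6-joint arm with a two-finger parallel gripper is mounted at the origin on the work surface. World frame = base frame: x ahead of the robot, y to its left, z up, the work surface at z = 0. Lengths are in m, angles in degrees, forces in N, time in s.
With the tool pointing down it reaches from about 0.4 to 0.825 m from the base axis. Payload 7 kg.
Tool frame: the origin (TCP) lies at the centre of the arm's flange, where the gripper is bolted on; the fingertips stand 178 mm ahead of it and the grasp point (between the pads) lies 159 mm ahead of it; x points along the fingers, y is the direction in which the jaws open and shut, and the axes are right-handed (so a half turn about x gives the same grasp; the last joint's range is limited). The gripper opens to 88 mm and grips with 3 to 60 N. Pads are 19 mm wide; open, the fingers measure 130 mm over their backs; the gripper's body (78 mm by 193 mm) begins 47 mm behind the grasp point.
Start: joints at [91.679, 20.546, 0.682, 0, -70.136, -16.507], TCP at [0.173, 0.652, 0.405] pointing down, gripper open.
Joint ranges: [-176.03, 176.03], [-82.01, 121.73], [-58.28, 71.71], [-173.87, 95.51], [-174.79, -0.11], [-173.66, 173.66]. Speed limits (degrees/s): [136.94, 136.94, 172.46, 180, 180, 180].

### API

Orientations are given as [roll, pitch, yaw] about the fixed x, y, z axes, in that order (R = Rz(yaw) Ry(pitch) Rx(roll)).
In Python, from plant import ctrl gives the robot as it stands. The module is installed in compiled form; this text tells all that it offers.
- The arm moves only by the shell command python3 -m inch 'ROWS'. ROWS is JSON, one flat list of numbers, 7 for each row, row after row: the shift along the tool's x, y, z in m, then the turn, a rotation vector about the tool's x, y, z in degrees, then the finger opening in m, from 0 to 0.0876. In form: [dx, dy, dz, rx, ry, rz, hand, dx, dy, dz, rx, ry, rz, hand, ...]. A call has 1 to 20 rows; each row shifts and turns the pose as measured when the row begins, along the tool's axes as they then stand; what a row does not reach is not made up. A row lasts 1/8 s, in which the tool goes at most 62.5 mm and 10.7 degrees, less where a joint would pass 70% of its speed; a pose out of reach is approached as far as the arm can. A call with a gripper value outside its range is refused whole. The fingers move at their own pace and stop on an object; the grip force is fixed at half the most. Time passes only in rows, so rows that do not move let the fingers close. It gives the time, the measured TCP pose, the force and the opening at its end, in the units of the state.
- ctrl.get_obs(): the state, without advancing time (a new reading comes with each control period).
- ctrl.snapshot(name): name is "side" or "top" or "wrist"; returns a dict with "color" (384x512x3 uint8, red, green, blue), "depth" (384x512 float32, m along the optical axis (not along the pixel's ray), 0 where there is no reading), "K" (3x3 intrinsics, pixels), "k1" (the pictures are not rectified: a ray, as slopes to the right and down, at radius r is drawn at 1 + k1 r^2 times it, then the intrinsics apply), "position" and "attitude" of the camera in the world; the wrist camera has in their place "hand_eye" (4x4, takes a point from camera to tool coordinates, whose origin is the TCP and whose axes are the tool frame's). Camera axes: x right, y up, looking along -z (the intrinsics and any distortion apply to the point x, -y, -z); pixel columns grow to the right and rows downward; lengths in m; the calibration is good to about 2 mm. A picture is of the moment at which its call begins: read the wrist's pose just before it.
- ctrl.close_job(): hands the job in, once; it reports no verdict.
The state is a dict: "clock": time; "joint_pos": joint angles; "qvel": joint speeds; "tau": joint torques, N m; "tool_pos": TCP position; "orientation": TCP orientation; "force": force on the tool from outside, world axes, zero at the start; "moment": the same for the moment, N m; "opening": finger opening in m.
Only numpy, scipy, OpenCV 4.12 (cv2) and the standard library are available. Lean on these libraries where they do the work, as an engineer would, in place of code of your own. Each camera call takes 0.05 s, during which the arm holds its last target.

### The job

Close the capsules in the hand-operated filler: pick up the loose cap plate lying on the bench (the white block with three dowel holes, not the tamper with the knob), fit it level over the three dowels of the filler, two-hole end on the two-dowel end, and push it down against the springs until the sprung body plate under it is fully down on its stop. Finish while still gripping the cap plate and holding the two plates pressed together: do not let go or ease off. Leave everything else on the bench where it stands.

Things in the scene. Friction and masses are not known exactly. Their poses are not given: they have to be found in the camera images.
- filler: capsule filler fixed on the bench: aluminium foot plate 100 x 215 mm (top at 22 mm) with a sprung white body plate and three bullet-nosed steel dowels, 10 mm thick, tips 76 mm above the bench. Origin on the bench under its centre, z up, y along its length. Dowels at (x, y) = (0, +62), (+17, -62), (-17, -62) mm: one at the +y end, two at the -y end
- body_plate_top (a point): centre of the top face of the sprung body plate (50 mm along x, 178 along y, 16 thick, capsule bodies level with its top). Axes as the filler. 56 mm above the bench when up, 50 mm when fully down. The dowels pass through it and stand 20 mm above it when up; their last 10 mm taper to a blunt point
- body_plate (a joint): how far the body plate is pushed down against its springs, in m: 0 up, 0.006 fully down on its stop. The weight of the cap plate does not move it; beyond that weight the springs take about 1 to 3 N to start and 7 to 8 N to reach the stop
- cap_plate_mid (a point): centre (half-way up) of the loose cap plate: white block 56 (x) x 150 (y) x 26 mm (z, up), 0.3 kg, flat on the bench, right side up; grip across its 56 mm. Three 11.5 mm through holes at (x, y) = (0, +62), (+17, -62), (-17, -62) mm, for the dowels. Fitted, its axes lie along the filler's and this point is 69 mm above the bench on the raised body plate, 63 mm pressed home
- tamper: the tamper of the filler: white plate 56 x 150 x 10 mm on short downward steel pins with a black knob on top (52 mm high in all), no dowel holes; swaps places with the cap plate. Not needed, leave it; origin under its centre
- mortar: white ceramic mortar, 110 mm across, 62 mm high, its pestle standing in it to 105 mm; leave it; origin under its centre
- beaker: clear plastic beaker, 84 mm across, 112 mm high; leave it; origin under its centre
- amber_bottle: amber glass bottle, 64 mm across, 155 mm high; leave it; origin under its centre
- cylinder: clear measuring cylinder, 33 mm across on a 66 mm foot, 205 mm high; leave it; origin under its centre
- powder_jar: white screw-top powder jar, 72 mm across, 75 mm high; leave it; origin under its centre
- spatula: thin double-ended steel laboratory spatula lying flat, 190 mm long, 16 mm wide; leave it; origin near its middle
- capsule_tray: shallow steel tray 100 x 140 x 22 mm with finished capsules; leave it; origin under its centre
Mind the look-alikes: they are no part of the job. Leave any blue look-alike of the part that bears cap_plate_mid alone.

How it is judged:
By the outcome, as a careful person would: the job done as asked, in the order asked, and still so for the second after the job is handed in, while the arm keeps its last pose, push and grip.
It also fails if it takes over 45 s, if anything falls off the work surface, if the arm or the gripper's body presses on something with over 40 N, if the wrist force passes 120 N, or if a joint passes its speed limit or range.

## Working session

There is one attempt and no reset: what is moved stays moved. The work goes in short steps, Python scripts to look and compute and a shell command to move; the robot and the scene stay as the last step left them, time stands still between calls to the robot, and variables do not carry over. Pictures are saved under pics/ and viewed, and the job is handed in when it is done.

```bash
mkdir -p pics; ls; cat > h.py <<'E'
import numpy as np, cv2
from scipy.spatial.transform import Rotation as R
from plant import ctrl
def snap(n,f):
    o=ctrl.get_obs(); s=ctrl.snapshot(n); s['obs']=o
    cv2.imwrite('pics/'+f,s['color'][:,:,::-1]); np.save('pics/'+f[:-4]+'.npy',s,allow_pickle=True); return s
def pose(s):
    if 'hand_eye' in s:
        o=s['obs'];T=np.eye(4);T[:3,:3]=R.from_euler('xyz',o['orientation'],degrees=True).as_matrix();T[:3,3]=o['tool_pos']
        return T@np.array(s['hand_eye'])
    T=np.eye(4);a=np.array(s['attitude'],float)
    T[:3,:3]=a if a.shape==(3,3) else R.from_euler('xyz',a,degrees=True).as_matrix();T[:3,3]=s['position'];return T
def rays(s,uv):
    K=np.array(s['K']);uv=np.atleast_2d(np.array(uv,float))
    p=cv2.undistortPoints(uv.reshape(-1,1,2),K,np.array([s['k1'],0,0,0],float)).reshape(-1,2)
    T=pose(s);d=np.c_[p[:,0],-p[:,1],-np.ones(len(p))]@T[:3,:3].T
    return T[:3,3],d
def onz(s,uv,z):
    o,d=rays(s,uv);return o+d*((z-o[2])/d[:,2])[:,None]
def load(f): return np.load('pics/'+f,allow_pickle=True).item()
E
python3 - <<'E'
from h import *
print(ctrl.get_obs())
for n in ['top','side','wrist']:
    s=snap(n,n+'0.png'); print(n,s['K'],s['k1'],s.get('position'),s.get('attitude'),s.get('hand_eye'))
E
```

```text
pics
{'clock': 0.0, 'joint_pos': array([ 9.16809199e+01,  2.05923172e+01,  6.34453888e-01, -2.09035029e-02,
       -7.01372038e+01, -1.65069582e+01]), 'qvel': array([ 0.09420496,  0.03102445,  0.03550966, -0.02129504,  0.09571666,
       -0.00304396]), 'tau': array([-2.26601669e-04, -5.82713056e+01,  2.93053490e+01,  6.99742064e+00,
        6.96349656e-03, -1.38752503e-04]), 'tool_pos': array([0.17267033, 0.6523405 , 0.40371519]), 'orientation': array([  94.82983127,   89.90292252, -100.00332574]), 'force': array([0.88650512, 0.69086924, 0.28758272]), 'moment': array([-0.00435937,  0.01094521,  0.03065361]), 'opening': 0.0877342538715853}
top [[363.67603133   0.         259.74117067]
 [  0.         363.67603133 184.43298015]
 [  0.           0.           1.        ]] -0.09746888999618201 [ 0.34500666 -0.07265997  1.32810958] [  6.38695565  -0.68912728 -89.90513595] None
side [[493.94554966   0.         262.63757266]
 [  0.         493.94554966 194.54492876]
 [  0.           0.           1.        ]] -0.046046220955200626 [ 0.24090261 -1.21328106  0.89858499] [ 53.85040929   0.12222254 -12.11448015] None
wrist [[276.85926796   0.         251.85087896]
 [  0.         276.85926796 192.27133164]
 [  0.           0.           1.        ]] 0.017709722209512693 None None [[-3.20302363e-04  2.69373087e-01 -9.63035844e-01  1.97739423e-02]
 [ 9.99999897e-01  3.95451277e-04 -2.21983844e-04 -1.00004880e-04]
 [ 3.21037281e-04 -9.63035816e-01 -2.69373186e-01 -7.18297736e-02]
 [ 0.00000000e+00  0.00000000e+00  0.00000000e+00  1.00000000e+00]]
```

View pics/top0.png

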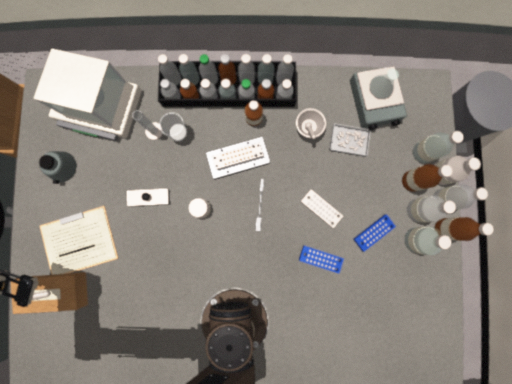

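View pics/side0.png

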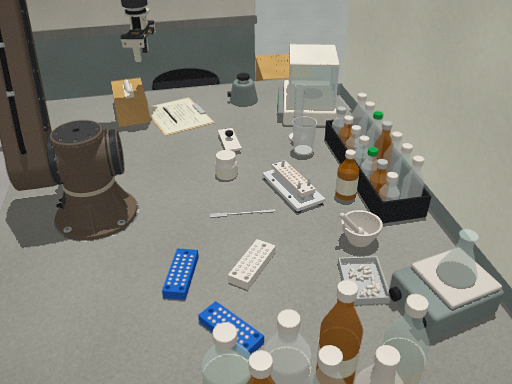

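View pics/wrist0.png

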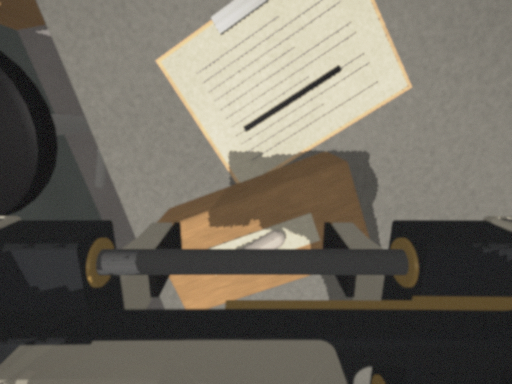

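The top view shows the filler at about (238,157) and the white cap plate at (322,209). The blue look-alikes are at (321,259) and (375,232), and the tamper is at (148,198). I'll enlarge the first two.

```bash
python3 - <<'E'
from h import *
s=load('top0.npy');c=s['color'][:,:,::-1]
a=cv2.resize(c[180:240,290:355],None,fx=8,fy=8,interpolation=cv2.INTER_CUBIC)
b=cv2.resize(c[130:185,200:275],None,fx=8,fy=8,interpolation=cv2.INTER_CUBIC)
cv2.imwrite('pics/a0.png',a);cv2.imwrite('pics/b0.png',b)
hsv=cv2.cvtColor(c,cv2.COLOR_BGR2HSV)
m=((hsv[...,2]>175)&(hsv[...,1]<50)).astype(np.uint8)
for nm,(x0,y0,x1,y1),z in [('cap',(295,180,350,235),.026),('fil',(200,130,275,185),.022)]:
    mm=np.zeros_like(m);mm[y0:y1,x0:x1]=m[y0:y1,x0:x1]
    cs,_=cv2.findContours(mm,cv2.RETR_EXTERNAL,cv2.CHAIN_APPROX_NONE)
    k=max(cs,key=cv2.contourArea);P=onz(s,k.reshape(-1,2).astype(float),z)
    r=cv2.minAreaRect((P[:,:2]*1000).astype(np.float32));print(nm,r,len(k), cv2.boxPoints(r))
E
```

```text
cap ((406.2650146484375, -311.227294921875), (156.05618286132812, 61.172428131103516), 50.28470993041992) 91 [[ 332.87936 -351.70502]
 [ 379.93497 -390.79254]
 [ 479.65067 -270.74957]
 [ 432.59506 -231.66205]]
fil ((592.2039794921875, -6.3792572021484375), (102.69652557373047, 219.29971313476562), 16.282793045043945) 162 [[ 512.1719     84.47554 ]
 [ 573.6588   -126.027954]
 [ 672.2361    -97.234055]
 [ 610.74915   113.26944 ]]
```

View pics/a0.png

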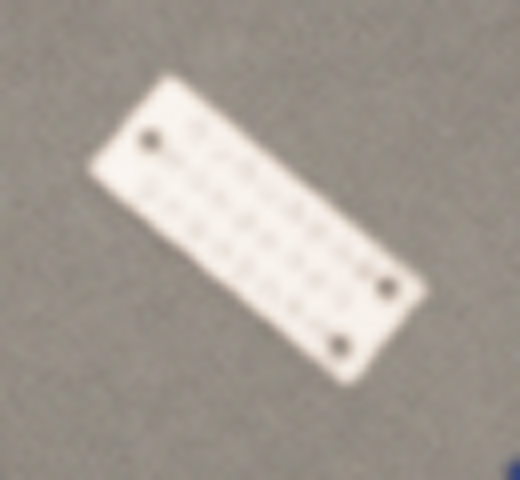

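View pics/b0.png

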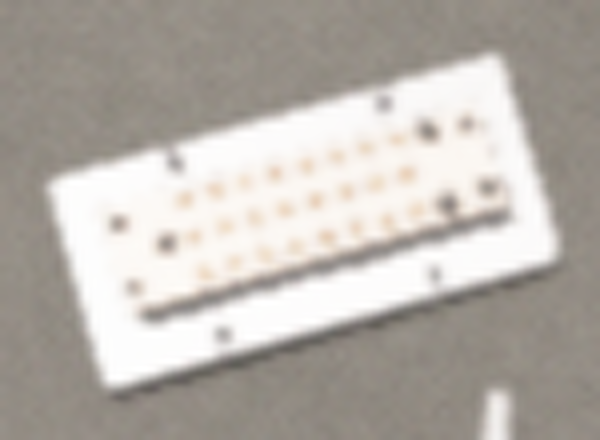

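```bash
cat >> h.py <<'E'
def toolR(psi): # tool x down, tool y at world angle psi (deg)
    p=np.radians(psi);x=np.array([0,0,-1.]);y=np.array([np.cos(p),np.sin(p),0]);return np.c_[x,y,np.cross(x,y)]
def go(pos,psi):
    o=ctrl.get_obs();Rm=R.from_euler('xyz',o['orientation'],degrees=True).as_matrix()
    Rt=toolR(psi); d=Rm.T@(np.array(pos)-o['tool_pos']); rv=R.from_matrix(Rm.T@Rt).as_rotvec(degrees=True)
    print('pos',o['tool_pos'].round(4),'psi',round(np.degrees(np.arctan2(Rm[1,1],Rm[0,1])),2),'d_tool mm',(d*1e3).round(1),'rv',rv.round(2),'F',o['force'].round(1),'M',o['moment'].round(2),'op',round(o['opening'],4),'t',round(o['clock'],2),'j',o['joint_pos'].round(0))
E
python3 - <<'E'
from h import *
o=ctrl.get_obs();print(R.from_euler('xyz',o['orientation'],degrees=True).as_matrix().round(3))
s=load('top0.npy');print(onz(s,[[254,104],[310,130],[149,128],[178,125],[199,207]],.155),onz(s,[[254,120]],0.03))
for psi in (16.3,-163.7):
    z=toolR(psi)[:,2];print(psi,z); go(np.array([.592,-.006,.40])+z*.06,psi)
E
```

```text
[[-0.    -0.256 -0.967]
 [-0.001 -0.967  0.256]
 [-1.     0.001 -0.   ]]
[[ 0.74697802 -0.06690244  0.155     ]
 [ 0.65874588 -0.25316343  0.155     ]
 [ 0.66436893  0.2826059   0.155     ]
 [ 0.67428164  0.1854399   0.155     ]
 [ 0.40248295  0.10936255  0.155     ]] [[ 0.72859272 -0.06653513  0.03      ]]
16.3 [ 0.28066671 -0.95980529  0.        ]
pos [0.1727 0.6524 0.4039] psi -104.83 d_tool mm [   4.8  580.4 -604.9] rv [-1.2113e+02  7.0000e-02 -5.0000e-02] F [-0.2  0.4  0.2] M [-0.03 -0.05  0.01] op 0.0871 t 0.15 j [ 92.  21.   1.  -0. -70. -17.]
-163.7 [-0.28066671  0.95980529  0.        ]
pos [0.1727 0.6524 0.4039] psi -104.83 d_tool mm [   4.6  477.7 -542.8] rv [ 5.887e+01 -5.000e-02 -6.000e-02] F [-0.2  0.4  0.2] M [-0.03 -0.05  0.01] op 0.0871 t 0.15 j [ 92.  21.   1.  -0. -70. -17.]
```

```bash
python3 -m inch '[0,0.0341,-0.0388,0,0,0,0.0876, 0,0.0341,-0.0388,0,0,0,0.0876, 0,0.0341,-0.0388,0,0,0,0.0876, 0,0.0341,-0.0388,0,0,0,0.0876, 0,0.0341,-0.0388,0,0,0,0.0876, 0,0.0341,-0.0388,0,0,0,0.0876, 0,0.0341,-0.0388,0,0,0,0.0876, 0,0.0341,-0.0388,0,0,0,0.0876, 0,0.0341,-0.0388,0,0,0,0.0876, 0,0.0341,-0.0388,0,0,0,0.0876, 0,0.0341,-0.0388,0,0,0,0.0876, 0,0.0341,-0.0388,0,0,0,0.0876, 0,0.0341,-0.0388,0,0,0,0.0876, 0,0.0341,-0.0388,0,0,0,0.0876, 0,0,0,9.8,0,0,0.0876, 0,0,0,9.8,0,0,0.0876, 0,0,0,9.8,0,0,0.0876, 0,0,0,9.8,0,0,0.0876, 0,0,0,9.8,0,0,0.0876, 0,0,0,9.8,0,0,0.0876]'
python3 - <<'E'
from h import *
z=toolR(-163.7)[:,2]; go(np.array([.592,-.006,.40])+z*.06,-163.7)
E
```

```text
clock: 2.65
tool_pos: [0.5865, 0.0304, 0.4005]
orientation: [121.8, 89.6, -133.7]
force: [0.3, -0.8, 0.6]
opening: 0.0877
pos [0.5865 0.0304 0.4005] psi -165.46 d_tool mm [ 0.4  5.6 23.4] rv [-1.76 -0.22 -0.37] F [ 0.3 -0.8  0.6] M [ 0.13 -0.03 -0.02] op 0.0877 t 2.65 j [ 22.  13. -11.   0. -67.  -8.]
```

```bash
python3 -m inch '[0.017,0.002,0.011,-0.8,-0.1,-0.2,0.0876, 0.017,0.002,0.012,-0.8,-0.1,-0.2,0.0876, 0.017,0.002,0.01,0,0,0,0.0876, 0,0,0,0,0,0,0.0876]'
python3 - <<'E'
from h import *
s=snap('wrist','w1.png')
z=toolR(-163.7)[:,2]; go(np.array([.592,-.006,.35])+z*.07,-163.7)
E
```

```text
clock: 3.15
tool_pos: [0.5712, 0.0608, 0.3475]
orientation: [120.6, 90.0, -133.4]
force: [-0.7, 0.4, 0.7]
opening: 0.0876
pos [0.5717 0.0607 0.3485] psi -164.01 d_tool mm [-1.5 -0.7  0.3] rv [-0.31 -0.02  0.07] F [0.5 0.3 0. ] M [ 0.07 -0.06  0.03] op 0.0875 t 3.2 j [ 26.  14. -17.   0. -59. -10.]
```

View pics/w1.png

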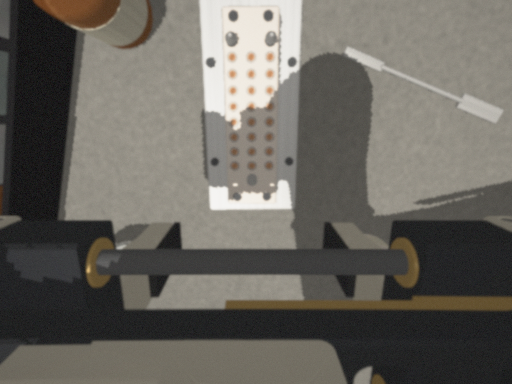

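```bash
python3 - <<'E'
from h import *
s=load('w1.npy');c=s['color'][:,:,::-1]
a=c[0:215,195:310];a=cv2.convertScaleAbs(a,alpha=1.0)
t=cv2.resize(a[0:85],None,fx=6,fy=6,interpolation=cv2.INTER_CUBIC);b=cv2.resize(a[140:215],None,fx=6,fy=6,interpolation=cv2.INTER_CUBIC)
cv2.imwrite('pics/w1t.png',t);cv2.imwrite('pics/w1b.png',b)
E
```

```text
(no output)
```

View pics/w1t.png

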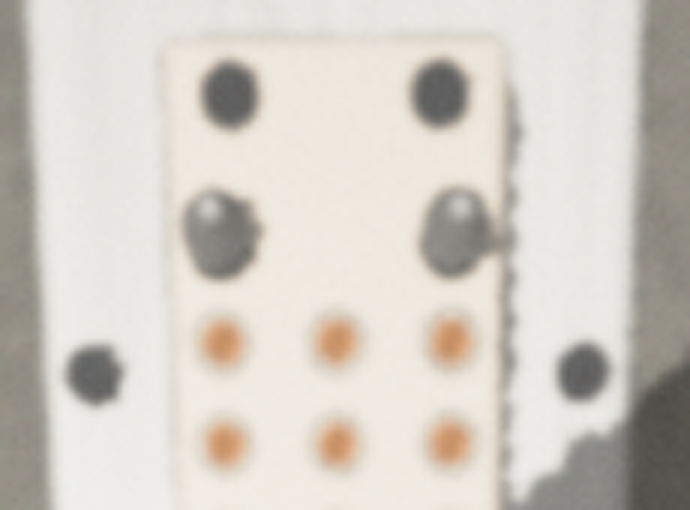

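View pics/w1b.png

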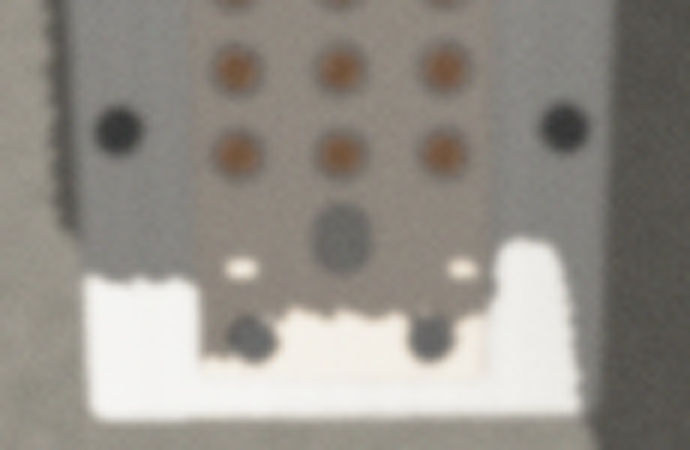

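```bash
cat >> h.py <<'E'
def fit(model,P): # 2D rigid fit: returns center, yaw deg, residuals (mm)
    m=np.array(model,float);P=np.array(P)[:,:2]*1000
    mc,pc=m.mean(0),P.mean(0);a=m-mc;b=P-pc
    th=np.arctan2((a[:,0]*b[:,1]-a[:,1]*b[:,0]).sum(),(a*b).sum());Rm=np.array([[np.cos(th),-np.sin(th)],[np.sin(th),np.cos(th)]])
    t=pc-Rm@mc;return t,np.degrees(th),(m@Rm.T+t-P)
E
python3 - <<'E'
from h import *
s=load('w1.npy')
f=lambda l,dy:[((x+.5)/6-.5+195,(y+.5)/6-.5+dy) for x,y in l]
sc=f([(230,95),(440,95)],0)+f([(252,338),(431,338)],140)
dw=f([(342,239)],140)+f([(456,233),(220,233)],0)
ft=f([(95,374),(583,371)],0)+f([(118,131),(564,128)],140)
P=onz(s,sc,.056);print('screws',P.mean(0)*1e3, np.linalg.norm(P[0]-P[1]),np.linalg.norm(P[2]-P[3]),np.linalg.norm(P[0]-P[2]))
d=(P[2]+P[3]-P[0]-P[1]);print('yaw',np.degrees(np.arctan2(d[1],d[0]))-90)
P=onz(s,ft,.022);print('foot',P.mean(0)*1e3);d=(P[2]+P[3]-P[0]-P[1]);print('yaw',np.degrees(np.arctan2(d[1],d[0]))-90)
for z in (.063,.065,.067):
    print(z,*fit([(0,62),(17,-62),(-17,-62)],onz(s,dw,z)))
d=s['depth'];print(d[100,245],d[30,250],d[120,205])
# body plate depth -> height
for u,v in ((250,27),(252,110),(251,45)):
    o,r=rays(s,[[u,v]]);print((o+r*d[v,u])[0])
# edges of body plate along columns: left/right edge at rows 60
E
```

```text
screws [591.44650123  -9.50304393  56.        ] 0.030087253208170732 0.03051505963712633 0.16171283412830237
yaw 16.282313159998054
foot [591.2488273   -9.45302751  22.        ]
yaw 16.13806616303762
0.063 [591.124058    -9.34704434] 16.23552987506313 [[ -0.09970008   0.26952819]
 [ 32.54554781   9.25059731]
 [-32.44584773  -9.52012551]]
0.065 [591.07571873  -9.19167784] 16.235529875063136 [[ -0.27353507   0.86704046]
 [ 32.5102921    8.91684883]
 [-32.23675703  -9.78388929]]
0.067 [591.02737947  -9.03631133] 16.235529875063175 [[ -0.44737006   1.46455272]
 [ 32.47503638   8.58310035]
 [-32.02766632 -10.04765307]]
0.25818273 0.24191193 0.29666495
[ 0.61200871 -0.07840292  0.05678695]
[ 0.59145014 -0.01291567  0.05595236]
[ 0.60741449 -0.0654463   0.05568622]
```

```bash
python3 - <<'E'
from h import *
z=toolR(140.28)[:,2];print(z); go(np.array([.4055,-.314,.32])+z*.07,140.28)
E
```

```text
[0.63903635 0.76917654 0.        ]
pos [0.5717 0.0607 0.3485] psi -164.01 d_tool mm [  28.4  205.2 -274.9] rv [5.571e+01 1.000e-02 8.000e-02] F [0.5 0.3 0. ] M [ 0.07 -0.06  0.03] op 0.0875 t 3.2 j [ 26.  14. -17.   0. -59. -10.]
```

```bash
python3 -m inch '[0,0.0293,-0.0393,0,0,0,0.0876, 0,0.0293,-0.0393,0,0,0,0.0876, 0,0.0293,-0.0393,0,0,0,0.0876, 0,0.0293,-0.0393,0,0,0,0.0876, 0,0.0293,-0.0393,0,0,0,0.0876, 0,0.0293,-0.0393,0,0,0,0.0876, 0.009,0.0293,-0.0393,0,0,0,0.0876, 0.009,0,0,9.3,0,0,0.0876, 0.009,0,0,9.3,0,0,0.0876, 0,0,0,9.3,0,0,0.0876, 0,0,0,9.3,0,0,0.0876, 0,0,0,9.3,0,0,0.0876, 0,0,0,9.3,0,0,0.0876, 0,0,0,0,0,0,0.0876]'
python3 - <<'E'
from h import *
z=toolR(140.28)[:,2]; go(np.array([.4055,-.314,.32])+z*.07,140.28)
E
```

```text
clock: 4.95
tool_pos: [0.4511, -0.2773, 0.3351]
orientation: [-65.4, 88.7, -16.9]
force: [0.1, -0.2, 0.2]
opening: 0.0875
pos [ 0.4511 -0.2773  0.3351] psi 138.44 d_tool mm [15.  12.3 12.1] rv [-1.84  0.53  1.2 ] F [ 0.1 -0.2  0.2] M [ 0.11 -0.06  0.  ] op 0.0875 t 4.95 j [-10.  10. -24.   0. -55. -31.]
```

```bash
python3 -m inch '[0.007,0.006,0.006,-0.9,0.3,0.6,0.0876, 0.007,0.006,0.006,-0.9,0.3,0.6,0.0876, 0,0,0,0,0,0,0.0876]'
python3 - <<'E'
from h import *
s=snap('wrist','w2.png')
z=toolR(140.28)[:,2]; go(np.array([.4055,-.314,.32])+z*.07,140.28)
c=s['color'][:,:,::-1]
cv2.imwrite('pics/w2z.png',cv2.resize(c[20:215,170:330],None,fx=3,fy=3,interpolation=cv2.INTER_CUBIC))
E
```

```text
clock: 5.32
tool_pos: [0.45, -0.2595, 0.3206]
orientation: [151.0, 89.9, -158.2]
force: [0.3, 0.8, -0.0]
opening: 0.0873
pos [ 0.4502 -0.2597  0.3209] psi 140.74 d_tool mm [ 0.9 -0.3 -0.3] rv [ 0.46 -0.09 -0.02] F [ 0.6  0.3 -0.5] M [ 0.16 -0.09 -0.01] op 0.0874 t 5.38 j [ -8.  10. -25.   0. -54. -31.]
```

View pics/w2.png

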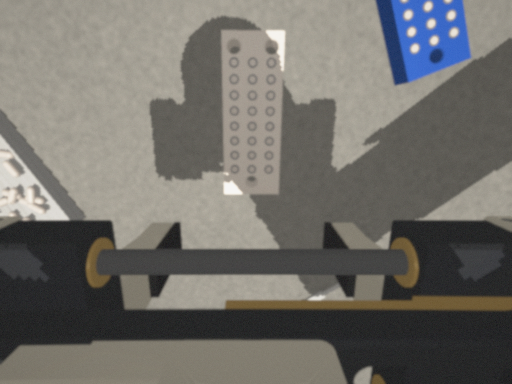

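View pics/w2z.png

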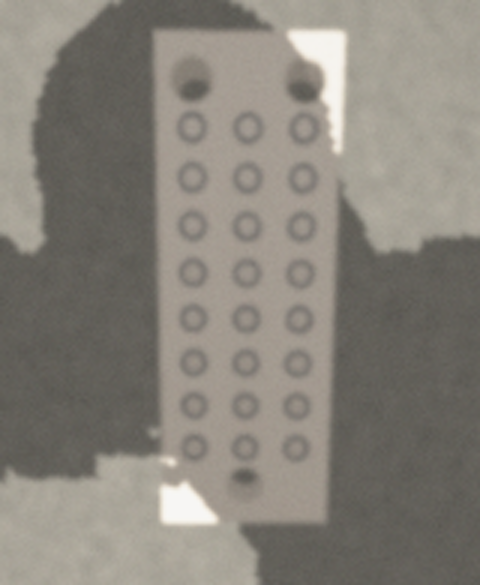

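```bash
python3 - <<'E'
from h import *
s=load('w2.npy')
f=lambda l:[((x+.5)/3-.5+170,(y+.5)/3-.5+20) for x,y in l]
# image left = tool -y ; tool y at 140 = -x cap, so image left = cap +x, image top = cap -y
C=f([(153,30),(347,30),(327,523),(161,523)])
print(fit([(28,-75),(-28,-75),(-28,75),(28,75)],onz(s,C,.026)))
H=f([(245,484),(191,78),(305,80)])
print(fit([(0,62),(17,-62),(-17,-62)],onz(s,H,.026)))
G=f([(193,128),(303,128),(296,447),(194,447)])
P=onz(s,G,.026);print(P.mean(0)*1e3);d=(P[2]+P[3]-P[0]-P[1]);print('yaw',np.degrees(np.arctan2(d[1],d[0]))-90)
s1=load('w1.npy')
g=lambda l,dy:[((x+.5)/6-.5+195,(y+.5)/6-.5+dy) for x,y in l]
print(fit([(0,62),(17,-62),(-17,-62)],onz(s1,g([(342,239)],140)+g([(220,233),(456,233)],0),.064)))
E
```

```text
(array([ 404.98500094, -313.0214804 ]), np.float64(-39.88629269743594), array([[-0.30308439,  0.22869836],
       [ 0.86496047,  0.07968912],
       [ 0.34268887, -0.27426386],
       [-0.90456495, -0.03412362]]))
(array([ 404.80774271, -313.43288127]), np.float64(-39.72598401682837), array([[ 0.05639642,  0.01397636],
       [ 0.0484658 ,  0.0926291 ],
       [-0.10486223, -0.10660546]]))
[ 404.9735916  -313.20930353   26.        ]
yaw -39.81735609033226
(array([591.10918043,  -9.26665761]), np.float64(16.20870059827676), array([[-0.14944933,  0.57909826],
       [ 0.28643416, -0.15911536],
       [-0.13698483, -0.41998289]]))
```

```bash
python3 - <<'E'
from h import *
go(np.array([.4049,-.3133,.182]),140.2)
E
```

```text
pos [ 0.4502 -0.2597  0.3209] psi 140.74 d_tool mm [139.    1.1 -69.9] rv [ 0.54 -0.09 -0.02] F [ 0.6  0.3 -0.5] M [ 0.16 -0.09 -0.01] op 0.0874 t 5.38 j [ -8.  10. -25.   0. -54. -31.]
```

```bash
python3 -m inch '[0.015,0.0005,-0.035,0.3,0,0,0.0876, 0.03,0.0005,-0.035,0.2,0,0,0.0876, 0.03,0,0,0,0,0,0.0876, 0.025,0,0,0,0,0,0.0876, 0,0,0,0,0,0,0.0876, 0,0,0,0,0,0,0.0876]'
python3 - <<'E'
from h import *
go(np.array([.4049,-.3133,.182]),140.2)
E
```

```text
clock: 6.12
tool_pos: [0.4057, -0.3153, 0.2206]
orientation: [-102.8, 89.8, -52.2]
force: [0.4, 0.0, 1.5]
opening: 0.0878
pos [ 0.4057 -0.3153  0.2206] psi 140.57 d_tool mm [38.6  2.   1. ] rv [ 0.37 -0.05  0.23] F [0.4 0.  1.5] M [ 0.13 -0.15  0.07] op 0.0878 t 6.12 j [-16.  17. -33.   0. -40. -24.]
```

```bash
python3 -m inch '[0.018,0.001,0.001,0.4,0,0.2,0.0876, 0.012,0.001,0,0,0,0,0.0876, 0.005,0,0,0,0,0,0.0876, 0,0,0,0,0,0,0.0876]'
python3 - <<'E'
from h import *
go(np.array([.4049,-.3133,.182]),140.2)
E
```

```text
clock: 6.62
tool_pos: [0.407, -0.3135, 0.1884]
orientation: [-80.3, 89.6, -30.0]
force: [-1.6, 0.8, 0.2]
opening: 0.0873
pos [ 0.407  -0.3135  0.1884] psi 140.31 d_tool mm [ 6.4  1.8 -1.2] rv [0.11 0.07 0.4 ] F [-1.6  0.8  0.2] M [ 0.09 -0.1  -0.02] op 0.0873 t 6.62 j [-16.  20. -34.   0. -35. -24.]
```

```bash
python3 -m inch '[0.006,0.0018,-0.0012,0.1,0,0.4,0.0876, 0,0,0,0,0,0,0.0876]'
python3 - <<'E'
from h import *
go(np.array([.4049,-.3133,.182]),140.2)
E
```

```text
clock: 6.88
tool_pos: [0.4051, -0.3134, 0.1828]
orientation: [-20.0, 89.9, 30.2]
force: [-0.8, 0.4, 0.5]
opening: 0.0877
pos [ 0.4051 -0.3134  0.1828] psi 140.22 d_tool mm [ 0.8  0.2 -0. ] rv [0.02 0.09 0.03] F [-0.8  0.4  0.5] M [ 0.1  -0.09 -0.01] op 0.0877 t 6.88 j [-16.  20. -35.  -0. -35. -24.]
```

```bash
python3 -m inch '[0,0,0,0,0,0,0.03, 0,0,0,0,0,0,0.03, 0,0,0,0,0,0,0.03, 0,0,0,0,0,0,0.03, 0,0,0,0,0,0,0.03, 0,0,0,0,0,0,0.03]'
python3 - <<'E'
from h import *
go(np.array([.4049,-.3133,.182]),140.2)
s=snap('wrist','w3.png')
E
```

```text
clock: 7.62
tool_pos: [0.4052, -0.3135, 0.1832]
orientation: [-36.0, 89.9, 14.3]
force: [-0.2, 0.0, -0.1]
opening: 0.0554
pos [ 0.4052 -0.3135  0.1832] psi 140.22 d_tool mm [ 1.2  0.4 -0. ] rv [0.02 0.1  0.08] F [-0.2  0.  -0.1] M [ 0.09 -0.08 -0.03] op 0.0554 t 7.62 j [-16.  20. -35.  -0. -35. -24.]
```

View pics/w3.png

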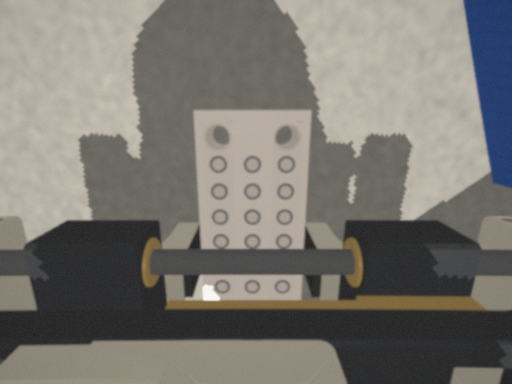

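```bash
python3 -m inch '[-0.01,0,0,0,0,0,0.03, -0.03,0,0,0,0,0,0.03, -0.035,0,0,0,0,0,0.03, -0.035,0,0,0,0,0,0.03, 0,0,0,0,0,0,0.03, 0,0,0,0,0,0,0.03]'
python3 - <<'E'
from h import *
go([.5913,-.0094,.30],-163.78)
s=snap('wrist','w4.png');c=s['color'][:,:,::-1]
cv2.imwrite('pics/w4z.png',cv2.resize(c[100:235,180:325],None,fx=4,fy=4,interpolation=cv2.INTER_CUBIC))
E
```

```text
clock: 8.43
tool_pos: [0.403, -0.3128, 0.2963]
orientation: [77.3, 89.8, 127.4]
force: [0.0, -0.3, -3.3]
opening: 0.0558
pos [ 0.403  -0.3128  0.2963] psi 140.14 d_tool mm [ -3.1  49.9 353.6] rv [-56.08   0.17  -0.19] F [ 0.  -0.3 -3.3] M [ 0.08 -0.11 -0.01] op 0.0558 t 8.43 j [-16.  11. -28.  -0. -51. -24.]
```

View pics/w4z.png

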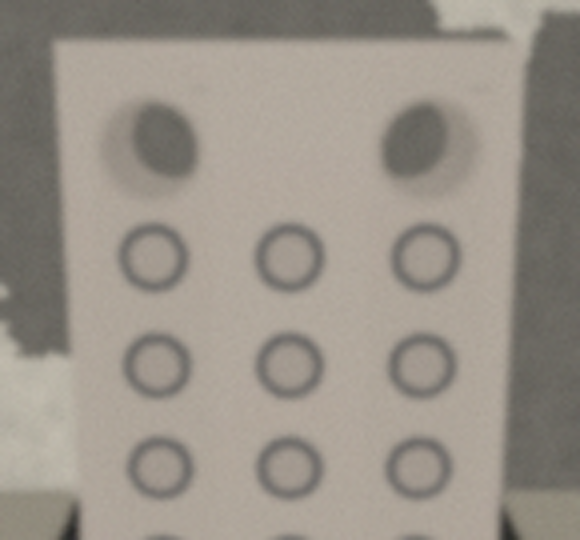

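```bash
python3 - <<'E'
from h import *
s=load('w4.npy');K=np.array(s['K']);he=np.array(s['hand_eye'])
def intool(l,xt):
    uv=np.array([((x+.5)/4-.5+180,(y+.5)/4-.5+100) for x,y in l])
    p=cv2.undistortPoints(uv.reshape(-1,1,2),K,np.array([s['k1'],0,0,0.])).reshape(-1,2)
    d=np.c_[p[:,0],-p[:,1],-np.ones(len(p))]@he[:3,:3].T;o=he[:3,3]
    return (o+d*((xt-o[0])/d[:,0])[:,None])*1e3
for xt in (.155,.157,.159):
    H=intool([(150,147),(429,148)],xt);E=intool([(54,41),(526,38)],xt)
    print(xt,'holes',H[:,1:].round(2),'edge',E[:,1:].round(2), np.ptp(H[:,1]),np.ptp(E[:,1]))
    G=intool([(153,258),(290,258),(425,258),(158,365),(290,365),(423,365),(161,467),(290,467),(419,467)],xt).reshape(3,3,3)
    print(G.mean(1)[:,1:].round(2))
E
```

```text
0.155 holes [[-15.98 -62.82]
 [ 17.47 -62.69]] edge [[-26.76 -74.96]
 [ 28.35 -75.27]] 33.455710496913895 55.10655821037231
[[  0.72 -49.39]
 [  0.84 -35.71]
 [  0.8  -21.97]]
0.157 holes [[-16.23 -62.67]
 [ 17.72 -62.54]] edge [[-27.17 -74.99]
 [ 28.76 -75.31]] 33.95053266456634 55.92160431701642
[[  0.72 -49.04]
 [  0.85 -35.16]
 [  0.8  -21.22]]
0.159 holes [[-16.48 -62.52]
 [ 17.97 -62.39]] edge [[-27.57 -75.02]
 [ 29.16 -75.35]] 34.44535483221878 56.736650423660535
[[  0.72 -48.69]
 [  0.85 -34.62]
 [  0.8  -20.47]]
```

```bash
python3 -m inch '[0,0.003,0.022,0,0,0,0.03, 0,0.006,0.042,0,0,0,0.03, 0,0.006,0.042,0,0,0,0.03, 0,0.006,0.042,-5,0,0,0.03, 0,0.0097,0.0413,-8,0,0,0.03, 0,0.0153,0.0396,-8,0,0,0.03, 0,0.0205,0.0372,-8,0,0,0.03, 0,0,0,-8,0,0,0.03, 0,0,0,-8,0,0,0.03, 0,0,0,-7,0,0,0.03, 0,0,0,-4,0,0,0.03, 0,0,0,0,0,0,0.03, 0,0,0,0,0,0,0.03]'
python3 - <<'E'
from h import *
go([.5919,-.00885,.29],-163.78)
E
```

```text
clock: 10.1
tool_pos: [0.4923, -0.0535, 0.2803]
orientation: [70.8, 88.1, 178.6]
force: [-0.2, -0.3, -3.0]
opening: 0.0556
pos [ 0.4923 -0.0535  0.2803] psi -162.22 d_tool mm [ -12.9 -108.2   12.2] rv [ 1.56  0.59 -1.78] F [-0.2 -0.3 -3. ] M [ 0.11 -0.2  -0.05] op 0.0556 t 10.1 j [ 16.  11. -30.  -1. -50.   2.]
```

```bash
python3 -m inch '[-0.003,-0.025,0.003,0.5,0.2,-0.6,0.03, -0.003,-0.03,0.003,0.5,0.2,-0.6,0.03, -0.002,-0.03,0.003,0.5,0.2,-0.6,0.03, 0,-0.015,0.002,0,0,0,0.03, 0,0,0,0,0,0,0.03, 0,0,0,0,0,0,0.03]'
python3 - <<'E'
from h import *
go([.5919,-.00885,.28],-163.78)
E
```

```text
clock: 10.85
tool_pos: [0.5854, -0.0137, 0.284]
orientation: [85.8, 89.7, -168.4]
force: [-0.4, -0.8, -3.9]
opening: 0.0559
pos [ 0.5854 -0.0137  0.284 ] psi -164.22 d_tool mm [ 3.9 -7.6  2.9] rv [-0.44  0.02 -0.3 ] F [-0.4 -0.8 -3.9] M [ 0.03  0.02 -0.01] op 0.0559 t 10.85 j [ 18.  18. -20.  -0. -52.  -2.]
```

```bash
python3 -m inch '[0.002,-0.0076,0.0029,-0.44,0,-0.3,0.03, 0.002,0,0,0,0,0,0.03, 0,0,0,0,0,0,0.03]'
python3 - <<'E'
from h import *
go([.5919,-.00885,.28],-163.78)
s=snap('side','s1.png');c=s['color'][:,:,::-1]
cv2.imwrite('pics/s1z.png',cv2.resize(c[60:260,220:380],None,fx=3,fy=3,interpolation=cv2.INTER_CUBIC))
E
```

```text
clock: 11.22
tool_pos: [0.5911, -0.0091, 0.2798]
orientation: [6.9, 90.0, 113.1]
force: [0.9, -0.7, -3.0]
opening: 0.0559
pos [ 0.5911 -0.0091  0.2798] psi -163.8 d_tool mm [-0.2 -0.9  0. ] rv [-0.02  0.04 -0.  ] F [ 0.9 -0.7 -3. ] M [ 0.09  0.02 -0.02] op 0.0559 t 11.22 j [ 18.  19. -19.  -0. -52.  -2.]
```

View pics/s1z.png

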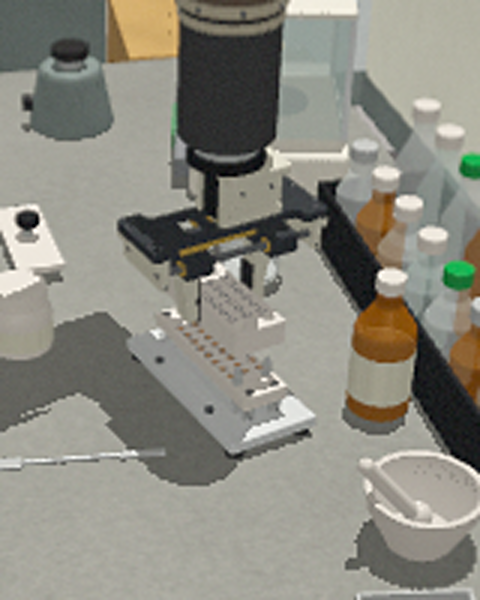

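```bash
python3 - <<'E'
from h import *
s=snap('wrist','w5.png');c=s['color'][:,:,::-1]
cv2.imwrite('pics/w5z.png',cv2.resize(c[60:195,175:330],None,fx=4,fy=4,interpolation=cv2.INTER_CUBIC))
E
```

```text
(no output)
```

View pics/w5z.png

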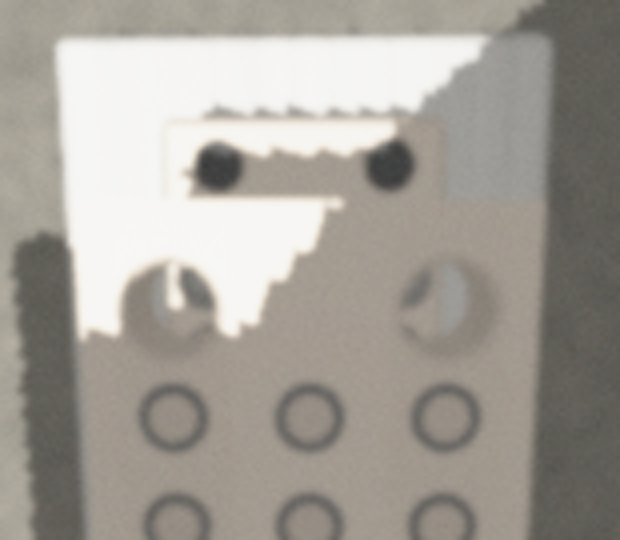

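```bash
python3 - <<'E'
from h import *
s=load('w5.npy');K=np.array(s['K']);he=np.array(s['hand_eye']);tz=s['obs']['tool_pos'][2]
print(tz)
def intool(l,xt):
    uv=np.array([((x+.5)/4-.5+175,(y+.5)/4-.5+60) for x,y in l])
    p=cv2.undistortPoints(uv.reshape(-1,1,2),K,np.array([s['k1'],0,0,0.])).reshape(-1,2)
    d=np.c_[p[:,0],-p[:,1],-np.ones(len(p))]@he[:3,:3].T;o=he[:3,3]
    return ((o+d*((xt-o[0])/d[:,0])[:,None])*1e3)[:,1:].round(2)
print('screws',intool([(219,166),(388,166)],tz-.056))
print('plate corners',intool([(165,120),(443,120)],tz-.056))
print('foot corners',intool([(57,40),(554,38)],tz-.022))
print('holes',intool([(168,308),(449,308)],.157),'edge',intool([(72,198),(548,198)],.157))
print('rings',intool([(174,418),(310,418),(446,418)],.157))
E
```

```text
0.2799133311031594
screws [[-15.13 -81.28]
 [ 14.44 -81.27]]
plate corners [[-24.3  -88.81]
 [ 23.8  -88.8 ]]
foot corners [[ -49.24 -106.38]
 [  49.1  -106.71]]
holes [[-16.56 -61.88]
 [ 17.63 -61.87]] edge [[-27.47 -74.66]
 [ 28.91 -74.64]]
rings [[-16.29 -48.37]
 [  0.72 -48.37]
 [ 17.72 -48.36]]
```

```bash
python3 -m inch '[0.005,-0.0009,0,0,0,0,0.03, 0.008,0,0,0,0,0,0.03, 0,0,0,0,0,0,0.03, 0,0,0,0,0,0,0.03]'
python3 - <<'E'
from h import *
go([.5919,-.00885,.239],-163.78)
s=snap('wrist','w6.png');c=s['color'][:,:,::-1]
cv2.imwrite('pics/w6z.png',cv2.resize(c[60:195,175:330],None,fx=4,fy=4,interpolation=cv2.INTER_CUBIC))
E
```

```text
clock: 11.82
tool_pos: [0.592, -0.0089, 0.2659]
orientation: [-2.1, 90.0, 104.1]
force: [0.3, -0.5, -2.8]
opening: 0.0557
pos [ 0.592  -0.0089  0.2659] psi -163.81 d_tool mm [26.9  0.1  0.1] rv [-0.03  0.04  0.  ] F [ 0.3 -0.5 -2.8] M [ 0.09 -0.08 -0.02] op 0.0557 t 11.82 j [ 18.  20. -20.  -0. -50.  -2.]
```

View pics/w6z.png

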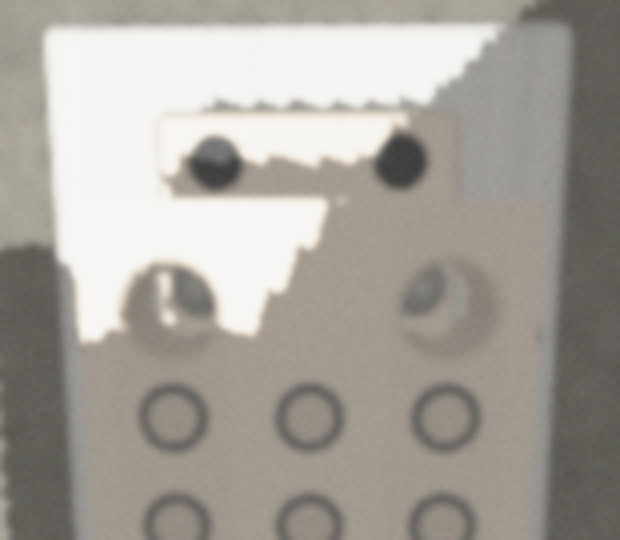

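```bash
python3 -m inch '[0.006,0,0,0,0,0,0.03, 0.005,0,0,0,0,0,0.03, 0.004,0,0,0,0,0,0.03, 0,0,0,0,0,0,0.03]'
python3 - <<'E'
from h import *
go([.5919,-.00885,.239],-163.78)
E
```

```text
clock: 12.38
tool_pos: [0.5919, -0.0089, 0.2498]
orientation: [13.6, 90.0, 119.8]
force: [0.3, -0.6, -3.2]
opening: 0.0558
pos [ 0.5919 -0.0089  0.2498] psi -163.81 d_tool mm [10.8 -0.   0.1] rv [-0.03  0.04 -0.01] F [ 0.3 -0.6 -3.2] M [ 0.08  0.   -0.04] op 0.0558 t 12.38 j [ 18.  21. -21.  -0. -48.  -2.]
```

```bash
python3 -m inch '[0.004,0,0,0,0,0,0.03, 0.003,0,0,0,0,0,0.03, 0,0,0,0,0,0,0.03]'
python3 - <<'E'
from h import *
go([.5919,-.00885,.239],-163.78)
E
python3 -m inch '[0.003,0,0,0,0,0,0.03, 0,0,0,0,0,0,0.03]'
python3 - <<'E'
from h import *
go([.5919,-.00885,.239],-163.78)
E
```

```text
clock: 12.75
tool_pos: [0.592, -0.009, 0.2425]
orientation: [-14.1, 90.0, 92.1]
force: [-0.2, 0.6, -3.6]
opening: 0.056
pos [ 0.592  -0.009   0.2425] psi -163.8 d_tool mm [3.5 0.1 0.2] rv [-0.02  0.03  0.01] F [-0.2  0.6 -3.6] M [ 0.   -0.02  0.03] op 0.056 t 12.75 j [ 18.  22. -21.  -0. -47.  -2.]
clock: 13.0
tool_pos: [0.5921, -0.009, 0.2395]
orientation: [-42.8, 90.0, 63.4]
force: [-0.0, -0.0, -4.4]
opening: 0.0559
pos [ 0.5921 -0.009   0.2395] psi -163.8 d_tool mm [0.5 0.1 0.2] rv [-0.02  0.03  0.03] F [-0.  -0.  -4.4] M [-0.    0.06 -0.02] op 0.0559 t 13.0 j [ 18.  22. -22.  -0. -47.  -2.]
```

```bash
for i in 1; do python3 -m inch '[0.003,0,0,0,0,0,0.03, 0,0,0,0,0,0,0.03]'; done; python3 -m inch '[0.002,0,0,0,0,0,0.03, 0,0,0,0,0,0,0.03]'; python3 -m inch '[0.002,0,0,0,0,0,0.03, 0,0,0,0,0,0,0.03]'
python3 - <<'E'
from h import *
go([.5919,-.00885,.233],-163.78)
E
```

```text
clock: 13.25
tool_pos: [0.5922, -0.009, 0.2373]
orientation: [-78.7, 89.9, 27.5]
force: [-2.8, -0.4, 3.0]
opening: 0.0557
clock: 13.5
tool_pos: [0.5921, -0.009, 0.236]
orientation: [-89.0, 89.9, 17.2]
force: [-3.4, 0.0, 4.2]
opening: 0.056
clock: 13.75
tool_pos: [0.5921, -0.009, 0.2345]
orientation: [-93.5, 89.9, 12.7]
force: [-2.3, 0.6, 5.1]
opening: 0.0555
pos [ 0.5921 -0.009   0.2345] psi -163.76 d_tool mm [1.5 0.1 0.2] rv [ 0.02 -0.01  0.09] F [-2.3  0.6  5.1] M [0.26 1.21 0.01] op 0.0555 t 13.75 j [ 18.  22. -22.   0. -46.  -2.]
```

```bash
python3 -m inch '[0.003,0,0,0,0,0,0.03]'; python3 -m inch '[0.003,0,0,0,0,0,0.03]';  python3 -m inch '[0.003,0,0,0,0,0,0.03]'
python3 - <<'E'
from h import *
go([.5919,-.00885,.233],-163.78)
E
```

```text
clock: 13.88
tool_pos: [0.5921, -0.009, 0.233]
orientation: [-108.1, 89.9, -1.8]
force: [-14.0, 4.6, 35.8]
opening: 0.0558
clock: 14.0
tool_pos: [0.5921, -0.0089, 0.233]
orientation: [-119.5, 89.9, -13.2]
force: [-16.0, 3.2, 39.2]
opening: 0.0562
clock: 14.12
tool_pos: [0.5919, -0.0088, 0.233]
orientation: [-121.6, 89.8, -15.3]
force: [-12.6, 2.4, 30.5]
opening: 0.0557
pos [ 0.5919 -0.0088  0.233 ] psi -163.63 d_tool mm [-0. -0. -0.] rv [ 0.15 -0.11  0.18] F [-12.6   2.4  30.5] M [ 0.97  5.14 -0.3 ] op 0.0557 t 14.12 j [ 18.  22. -22.   0. -46.  -2.]
```

```bash
python3 -m inch '[0.0017,0,0,0,0,0,0.03]'; python3 -m inch '[0.0017,0,0,0,0,0,0.03]'
python3 - <<'E'
from h import *
go([.5919,-.00885,.233],-163.78)
s=snap('wrist','w7.png');c=s['color'][:,:,::-1]
cv2.imwrite('pics/w7z.png',cv2.resize(c[60:235,175:330],None,fx=3,fy=3,interpolation=cv2.INTER_CUBIC))
s=snap('side','s2.png');c=s['color'][:,:,::-1]
cv2.imwrite('pics/s2z.png',cv2.resize(c[110:230,230:350],None,fx=5,fy=5,interpolation=cv2.INTER_CUBIC))
go([.5919,-.00885,.233],-163.78)
E
```

```text
clock: 14.25
tool_pos: [0.5917, -0.0088, 0.2332]
orientation: [-117.3, 89.7, -10.9]
force: [-4.6, 0.8, 8.5]
opening: 0.0559
clock: 14.38
tool_pos: [0.5916, -0.0088, 0.2331]
orientation: [-116.8, 89.7, -10.5]
force: [-7.5, 1.5, 16.5]
opening: 0.056
pos [ 0.5916 -0.0088  0.2331] psi -163.61 d_tool mm [ 0.1 -0.3 -0.2] rv [ 0.17 -0.14  0.27] F [-7.5  1.5 16.5] M [ 0.49  3.07 -0.2 ] op 0.056 t 14.38 j [ 18.  22. -22.   0. -45.  -2.]
pos [ 0.5916 -0.0088  0.2331] psi -163.61 d_tool mm [ 0.1 -0.3 -0.1] rv [ 0.17 -0.14  0.26] F [-6.5  1.1 17.1] M [ 0.56  3.15 -0.17] op 0.0557 t 14.47 j [ 18.  22. -22.   0. -45.  -2.]
```

View pics/w7z.png

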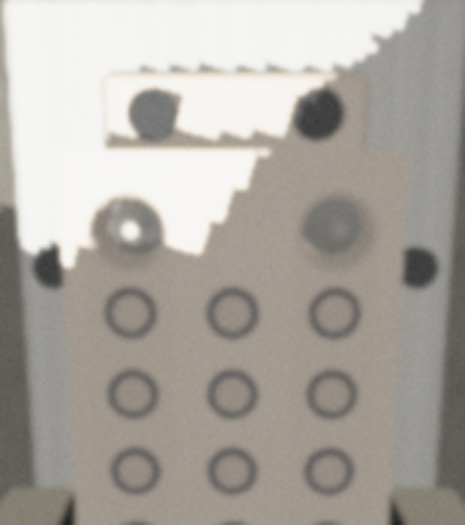

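View pics/s2z.png

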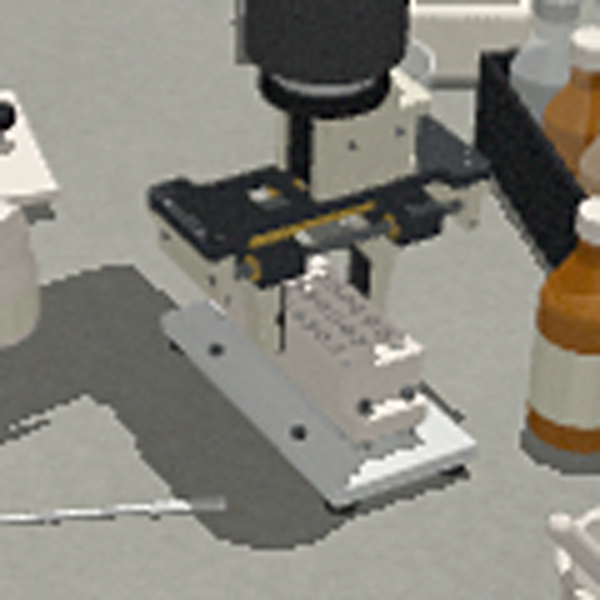

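```bash
python3 - <<'E'
from h import *
s=load('w7.npy');d=s['depth']
for nm,pts in (('cap',[(205,145),(252,150),(300,145),(207,205),(252,178),(297,205)]),('body',[(233,93),(252,90)]),('foot',[(200,75),(310,90)])):
    for u,v in pts:
        o,r=rays(s,[[u,v]]);m=np.median(d[v-1:v+2,u-1:u+2]);print(nm,u,v,((o+r*m)[0]*1e3).round(1))
E
```

```text
cap 205 145 [630.3 -58.   75.7]
cap 252 150 [607.4 -62.3  76.3]
cap 300 145 [585.4 -71.2  75.9]
cap 207 205 [621.9 -28.1  75.8]
cap 252 178 [603.4 -48.7  76.1]
cap 297 205 [576.9 -41.5  76.2]
body 233 93 [625.6 -86.5  50.2]
body 252 90 [615.9 -91.   50.2]
foot 200 75 [651.1 -92.4  22.4]
foot 310 90 [ 580.6 -103.7   22.2]
```

The depth readings put the cap top at 76 mm and level, and the body plate at 50 mm, on its stop. The arm is still pushing with about 17 N, so I'm handing in.

```bash
python3 - <<'E'
from h import *
print(ctrl.close_job()); go([.5919,-.00885,.233],-163.78)
E
```

```text
the job is handed in; nothing more can be done
None
the job is handed in; nothing more can be done
```

The cap plate is on the filler's three dowels, two-hole end on the two-dowel end, and the body plate is fully down on its stop. I handed the job in at about 14.5 s, with the gripper still closed on the cap plate and pushing down at about 17 N.

**Last checks before handing in:**
- **Heights:** wrist depth put the cap top at 75.7–76.3 mm across its visible two-hole half, so level there. The body plate top was at 50.2 mm (50 when fully down) and the foot plate at 22.3 mm (22 nominal).
- **Fit:** the wrist picture showed both dowels of the two-dowel end in their holes. The single-dowel end was hidden by the gripper. It should be seated too, because the plate went down without resistance over the dowels until it met the springs.
- **Stop:** the tool would not go below 0.233 m while I pushed harder, which is the expected height with the plate pressed home.
- **Surroundings:** the tool touched nothing but the cap plate. I did not compare the positions of the other objects afterwards.

**Deviations:**
- **Force:** it briefly reached about 39 N upward on the wrist (about 42 N in total with the sideways part) when the plate met its stop. The wrist limit is 120 N, and I then reduced the push.
- **Sideways load:** about 7 N sideways and 3 N m remained at the wrist, with the tool about 0.3° off vertical, but the plate itself measured level.
- **Cameras:** the top and wrist cameras disagreed by about 2–3 mm on positions, so I aligned using the wrist camera alone.

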